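# Refit the hob knob and hold it pressed

## Task

The hob's blue control module has been left loose on its tray: slide it fully home, flush against both the hob's front and the dark steel side cheek. Then fit the cleaned knob onto the module's D-shaft, its pointer lined up with the red mark round the shaft, push it all the way on, and press it down against the spring to the bottom; finish while still holding it pressed down. Leave the jar, the salt cellar and the oak box where they are.

Things in the scene. Friction and masses are not known exactly. Their poses are not given: they have to be found in the camera images.
- bay_corner (a point): Inner corner of the hob's bay, on its tray 4 mm above the worktop. x: away from the robot into the hob, y: to the cheek, z up. Stop planes: x = 0, the front of the fixed steel hob (440 mm wide, 48 mm high, pan supports 70); y = 0, the dark steel cheek (30 mm high, 20 thick, reaching 120 mm towards the robot). The bay is the quarter x < 0, y < 0; its tray ends at x = -190, y = -230 mm
- module_center (a point): Centre of the loose blue control module, a box 100 mm (its x) by 110 mm (its y) by 36 mm high, about 0.35 to 0.6 kg, standing on the tray. Its +x face belongs against the hob's front, its +y face against the cheek; it starts 30 to 70 mm away from both and a little askew. The shaft stands on its centre
- module_corner (a point): Bottom corner of the module between its +x and +y faces: when it is home it lies at the bay_corner. Axes as the module
- shaft_tip (a point): Centre of the top of the upright brass D-shaft: diameter 12 mm, flat 3 mm from the axis on its +x side (x points out of the flat, z up), top 3 mm tapered. Unpressed it is 30 mm above the module's top, 70 mm above the worktop. A black 68 mm disc under it has a red mark that points to the flat side and turns with the shaft, which turns only very stiffly (0.4 N m)
- plunger (a joint): How far the shaft is pressed down into the module, m: 0 free, 0.008 at its stop; a spring pushes back with 4 N at the start and 10.4 N at the stop
- dial (a joint): Angle of shaft and red mark relative to the module, rad, counterclockwise from above; 0 when they point along the module's x
- knob_grip (a point): Centre of the knob's bar grip, 34 mm above its underside. Knob, 70 g: round black skirt, 48 mm diameter, 22 mm high; on it an aluminium bar 42 mm long (x), 14 mm wide (y), up to 46 mm above the underside. A red line on the bar's top marks its +x end: the pointer. It stands upright on the worktop right or left of the bay, pointer under 1.5 rad off the shaft's mark once the module is home
- knob_seat (a point): Centre of the roof of the knob's D-shaped bore, 18 mm above its underside, 16 mm below knob_grip; it meets shaft_tip when the knob is fully on. The bore is open below, 18 mm deep, 14 mm wide, its flat 4 mm from the axis on the +x (pointer) side. Axes as the knob
- salt_cellar: Black salt cellar, 74 mm diameter, 54 mm high, on the other side of the bay from the knob; origin at the centre of its underside. To be left alone
- jar: Hexagonal glass jar, 68 mm across, 102 mm high; origin at the centre of its underside. To be left alone
- oak_box: Small oak box, 100 x 75 x 60 mm; origin at the centre of its underside. To be left alone
Things that resemble listed ones, but are neither listed nor needed, are in the scene too. What is shaped like the part that bears knob_grip but orange or yellow is not meant.

How it is judged:
On the way, in this order (a step that is already met when the one before it is completed fails the run):
1. the module is home against the hob's front and the cheek (x of module_corner in the frame of bay_corner above -0.004 m and y of module_corner in the frame of bay_corner above -0.004 m and angle between the x axis of module_corner and the x axis of bay_corner, either way round below 0.04 rad), for 0.2 s.
2. the knob is fully on the D-shaft (horizontal distance between knob_seat and shaft_tip below 0.003 m and z of knob_seat in the frame of shaft_tip between -0.003 and 0.003 m), for 0.2 s.
At the end, for the whole second after the job is handed in: Module within 4 mm of hob front and cheek and 0.04 rad of square; knob on the D-shaft (bore roof within 3 mm of the tip sideways and in height, flats matched within 0.35 rad); fingers press the knob with over 3 N and hold the shaft at least 5.5 of its 8 mm down (all of step 1 and all of step 2 and angle between the x axis of knob_seat and the x axis of shaft_tip, either way round below 0.35 rad and value of joint plunger above 0.0055 m and contact force between the fingers and knob above 3 N); the arm keeps its last pose, push and grip.
It fails at once if the salt cellar is shifted by over 30 mm (distance of salt_cellar from where it was at the start of the episode above 0.03 m).
It fails at once if the jar is shifted by over 30 mm (distance of jar from where it was at the start of the episode above 0.03 m).
It fails at once if the oak box is shifted by over 30 mm (distance of oak_box from where it was at the start of the episode above 0.03 m).
It also fails if it takes over 72 s, if anything falls off the work surface, if the arm or the gripper's body presses on something with over 40 N, if the wrist force passes 120 N, or if a joint passes its speed limit or range.

## Robot

A 6-joint arm with a two-finger parallel gripper is mounted at the origin on the work surface. World frame = base frame: x ahead of the robot, y to its left, z up, the work surface at z = 0. Lengths are in m, angles in rad, forces in N, time in s.
With the tool pointing down it reaches from about 0.325 to 0.75 m from the base axis. Payload 7.6 kg.
Tool frame: the origin (TCP) lies midway between the tips of the shut fingers; the grasp point (between the pads) lies 19 mm behind it (arm.grasp_offset is the z of the grasp point in the tool frame, in m); z points along the fingers, y is the direction in which the jaws open and shut (so a half turn about z gives the same grasp; the last joint's range is limited). The gripper opens to 85 mm and grips with 20 to 120 N. Pads are 22 mm wide; open, the fingers measure 114 mm over their backs; the gripper's body (76 mm by 85 mm) begins 54 mm behind the grasp point. The pads swing forward as they close: fully open they stand 13 mm farther back than shut.
Start: joints at [1.114, 0.052, 1.401, -0, 1.689, -0.07], TCP at [0.198, 0.486, 0.207] pointing down, gripper open.
Joint ranges: [-2.9, 2.9], [-0.91, 2.17], [0.12, 2.37], [-1.06, 4.2], [0.26, 2.73], [-2.93, 2.93]. Speed limits (rad/s): [2.57, 2.57, 3.01, 3.14, 3.14, 3.14].

## Interface

Orientations are given as a 3x3 rotation matrix whose columns are the frame's x, y, z axes.
In Python, from cell import arm, hand, kinematics, monitor, vision gives the robot as it stands. Calls block until the motion is done:
- arm.reach(position, orientation): joint-space move of the TCP to a pose.
- arm.movel(position, rate=0.15, attitude=None, until_force=None): straight line of the TCP; attitude=None keeps the orientation; rate is the mean speed in m/s. With until_force (N) it stops when the force on the tool has changed by that much, and returns True; else False.
- arm.move_j(angles): joint-space move.
- hand.gripper_to(opening): opening from 0.0 (shut) to 1.0 (fully open); the grip force is fixed at half the most; returns when the fingers have stopped.
- arm.pause(seconds).
- kinematics.solve_ik(position, orientation): joint angles nearest the present ones, or None.
- monitor.sense(): the state.
- vision.camera(name): name is "side" or "top" or "wrist"; returns a dict with "frame" (480x640x3 uint8, blue, green, red), "range_z" (480x640 float32, m along the optical axis (not along the pixel's ray), 0 where there is no reading), "fx", "fy", "cx", "cy" (pixels), "cam_to_world" (4x4, takes a point from camera to world coordinates). Camera axes: x right, y up, looking along -z (the intrinsics and any distortion apply to the point x, -y, -z); pixel columns grow to the right and rows downward; lengths in m; the calibration is good to about 2 mm. A picture is of the moment at which its call begins.
A pose or a line that the arm cannot do raises arm.Unreachable and nothing moves.
- arm.job_done(): hands the job in, once; it reports no verdict.
The state is a dict: "t": time; "joint_positions": joint angles; "joint_velocities": joint speeds; "joint_efforts": joint torques, N m; "eef_pos": TCP position; "ee_rot": TCP orientation; "contact_force": force on the tool from outside, world axes, zero at the start; "ft_torque": the same for the moment, N m; "opening": opening from 0.0 (shut) to 1.0 (fully open).
Only numpy, scipy, OpenCV 4.12 (cv2) and the standard library are available. Lean on these libraries where they do the work, as an engineer would, in place of code of your own. Each camera call takes 0.05 s, during which the arm holds its last target. There are 200 camera calls.

## Working session

There is one attempt and no reset: what is moved stays moved. The work goes in short steps, each a Python script; the robot and the scene stay as the last script left them, time stands still between calls to the robot, and variables do not carry over. Pictures are saved under pics/ and viewed, about 8 in all and at most 12, crops included, and the job is handed in when it is done.

```bash
mkdir -p pics; ls
cat > h.py <<'E'
import numpy as np, cv2
from cell import arm, hand, kinematics, monitor, vision
def shot(n,f):
    c=vision.camera(n); cv2.imwrite(f'pics/{f}.png',c['frame']); np.savez(f'pics/{f}.npz',**c); return c
def cloud(c):
    v,u=np.mgrid[:480,:640]; z=c['range_z']
    p=np.stack([(u-c['cx'])/c['fx']*z,-(v-c['cy'])/c['fy']*z,-z,np.ones_like(z)],-1)
    return (p@np.asarray(c['cam_to_world']).T)[...,:3]
def down(yaw):  # tool y axis at angle yaw from world x ; tool z down
    y=np.array([np.cos(yaw),np.sin(yaw),0]); z=np.array([0,0,-1.]); x=np.cross(y,z)
    return np.stack([x,y,z],1)
E
python3 - <<'E'
from h import *
for n in('top','side'):
    c=shot(n,n+'0'); print(n,[k for k in c],c['fx'],c['cx'],c['cy'],np.round(c['cam_to_world'],3).tolist())
s=monitor.sense(); print(s['t'],np.round(s['ee_rot'],3).tolist())
E
```

```text
pics
top ['frame', 'range_z', 'fx', 'fy', 'cx', 'cy', 'cam_to_world'] 531.3305462105535 318.6855067941586 239.12324179234128 [[-0.155, 0.968, -0.199, 0.315], [-0.988, -0.153, 0.025, 0.022], [-0.006, 0.2, 0.98, 1.142], [0.0, 0.0, 0.0, 1.0]]
side ['frame', 'range_z', 'fx', 'fy', 'cx', 'cy', 'cam_to_world'] 512.306143723771 318.56371619788615 237.6441257813731 [[-1.0, -0.016, -0.011, 0.512], [0.002, -0.655, 0.756, 0.817], [-0.02, 0.755, 0.655, 0.809], [0.0, 0.0, 0.0, 1.0]]
0.1 [[-0.926, 0.377, -0.001], [0.377, 0.926, -0.001], [0.0, -0.001, -1.0]]
```

View pics/top0.png

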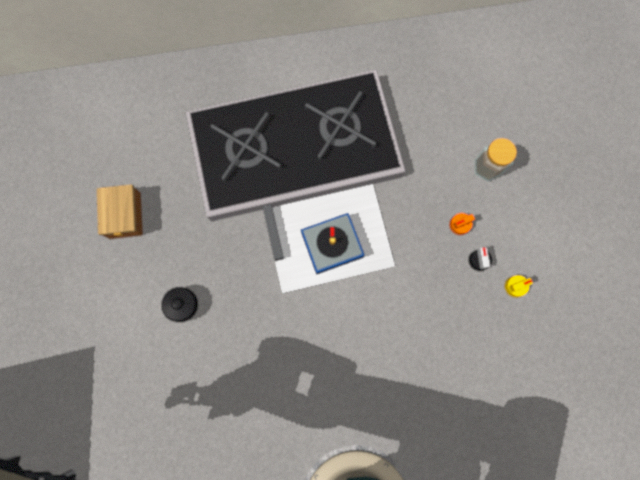

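View pics/side0.png

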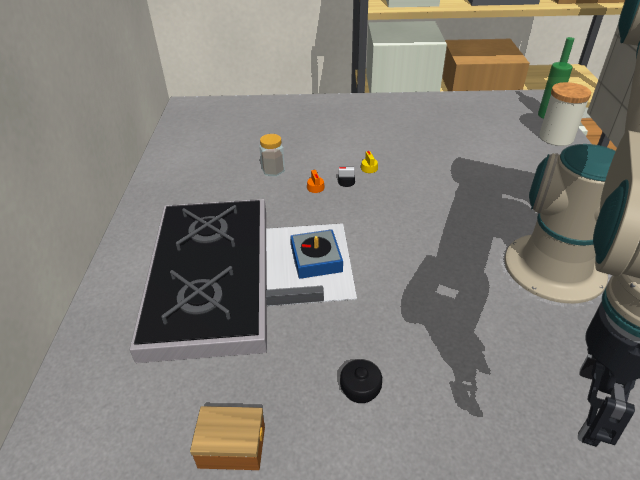

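Top view: the hob is at centre, with the cheek at (278,232), the module at (332,242) and its red mark at (332,231). There are three candidates for the knob: black with an aluminium bar at (482,258), orange at (462,223) and yellow at (518,286). The black/aluminium one matches the description. The salt cellar is at (180,304), the jar at (501,153) and the oak box at (120,210).

Run:
```python
from h import *
c=dict(np.load('pics/top0.npz')); P=cloud(c); v,u=np.mgrid[:480,:640]
def rect(name,box,zl,zh):
    u0,u1,v0,v1=box; m=(u>=u0)&(u<u1)&(v>=v0)&(v<v1)&(P[...,2]>zl)&(P[...,2]<zh)
    q=P[m]; r=cv2.minAreaRect((q[:,:2]*1000).astype(np.float32)); b=cv2.boxPoints(r)
    print(name,len(q),'zmed',np.median(q[:,2]).round(4),'c',np.round(r[0],1),'size',np.round(r[1],1),'ang',round(r[2],1)); print(np.round(b,1).tolist())
rect('hob',(180,410,60,220),.04,.06)
rect('cheek',(255,295,195,270),.02,.045)
rect('mod',(295,370,205,280),.03,.05)
rect('shaft',(320,345,225,255),.055,.09)
rect('knobbar',(465,496,240,275),.035,.06)
rect('knobskirt',(465,496,240,275),.012,.03)
rect('tray',(270,400,180,300),.002,.008)
a=cv2.resize(c['frame'][180:300,260:400],None,fx=5,fy=5,interpolation=cv2.INTER_CUBIC)[:600]
cv2.imwrite('pics/a.png',a)
b=cv2.resize(c['frame'][200:310,430:550],None,fx=5,fy=5,interpolation=cv2.INTER_CUBIC)
cv2.imwrite('pics/b.png',b)
```

```text
hob 19612 zmed 0.0469 c [726.9  11.2] size [323.9 440. ] ang 4.4
[[548.7000122070312, 218.1999969482422], [582.2000122070312, -220.5], [905.0999755859375, -195.8000030517578], [871.5999755859375, 242.89999389648438]]
cheek 815 zmed 0.0305 c [587.7  92.9] size [ 82.  143.3] ang 70.3
[[506.3999938964844, 78.5], [641.2999877929688, 30.200000762939453], [669.0, 107.30000305175781], [534.0999755859375, 155.6999969482422]]
mod 2402 zmed 0.0401 c [527.9 -33.1] size [101.3 110.6] ang 10.9
[[467.70001220703125, 11.600000381469727], [488.70001220703125, -97.0], [588.0999755859375, -77.80000305175781], [567.2000122070312, 30.799999237060547]]
shaft 22 zmed 0.0679 c [525.6 -32.6] size [8.4 6.8] ang 83.0
[[521.7000122070312, -36.400001525878906], [528.5, -37.20000076293945], [529.5, -28.899999618530273], [522.7999877929688, -28.100000381469727]]
knobbar 158 zmed 0.0443 c [ 444.7 -342.6] size [16.1 41.2] ang 85.2
[[423.5, -348.8999938964844], [464.6000061035156, -352.29998779296875], [465.8999938964844, -336.29998779296875], [424.79998779296875, -332.79998779296875]]
knobskirt 217 zmed 0.0204 c [ 443.5 -342.1] size [45.5 42. ] ang 70.9
[[416.20001220703125, -356.70001220703125], [455.8999938964844, -370.5], [470.79998779296875, -327.3999938964844], [431.20001220703125, -313.70001220703125]]
tray 5259 zmed 0.0039 c [542.4 -43.9] size [285.1 266.2] ang 81.0
[[388.6000061035156, -163.8000030517578], [651.5, -205.5], [696.2000122070312, 76.0999984741211], [433.20001220703125, 117.80000305175781]]
```

View pics/b.png

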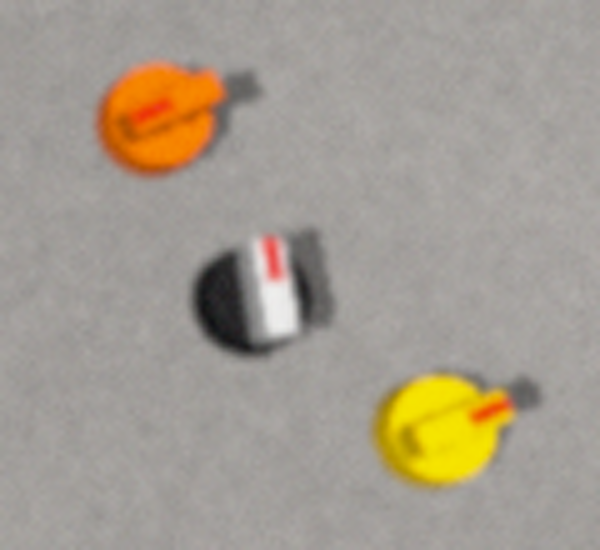

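View pics/a.png

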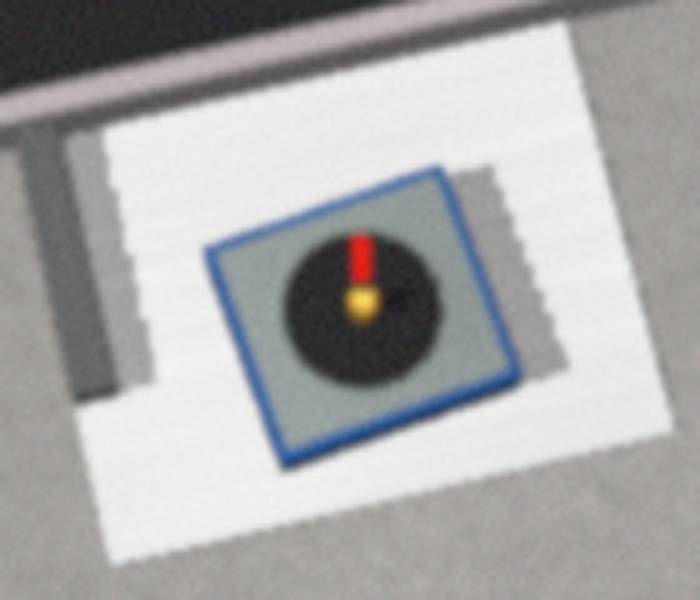

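The crops confirm the choice. In b.png the black knob's red pointer is at (272,258), the upper, +x end of the bar. In a.png the shaft is at (362,300), the red mark at (361,258), and the cheek's inner top edge runs from (65,130) to (118,388). I'll push the module with the two spread fingertips, squarely along the bay axes: x first, then y, then x again.

```bash
cat >> h.py <<'E'
def ray(c,u,v,z):
    M=np.asarray(c['cam_to_world']); d=M[:3,:3]@[(u-c['cx'])/c['fx'],-(v-c['cy'])/c['fy'],-1]; o=M[:3,3]
    return o+d*(z-o[2])/d[2]
PSI=np.radians(4.36); EX=np.array([np.cos(PSI),np.sin(PSI),0]); EY=np.array([-np.sin(PSI),np.cos(PSI),0])
def best(pos,yaw):
    q0=np.array(monitor.sense()['joint_positions']); r=[]
    for y in (yaw,yaw+np.pi):
        q=kinematics.solve_ik(pos,down(y))
        if q is not None: r.append((np.abs(np.array(q)-q0).max(),y))
    return down(min(r)[1])
def st(m=''):
    s=monitor.sense(); print(m,'t',round(s['t'],2),'p',np.round(s['eef_pos'],4),'F',np.round(s['contact_force'],1),'op',round(s['opening'],3))
    return s
E
python3 - <<'E'
from h import *
c=dict(np.load('pics/top0.npz'))
f=np.array([.5487,.2182,0]); 
for uv in ((273,206),(283.6,257.6)):
    p=ray(c,*uv,.034); d=p-f; print(p.round(4),'bay x',(d@EX).round(4),'EY coord',(p@EY).round(4))
print('hob EX coord',f@EX,'mod center',np.array([.5279,-.0331,0])@EX,np.array([.5279,-.0331,0])@EY)
hand.gripper_to(0.6)
m=np.array([.5279,-.0331,0]); p=m-EX*.085
R=best([p[0],p[1],.12],PSI+np.pi/2)
arm.reach([p[0],p[1],.12],R); st('above')
arm.movel([p[0],p[1],.012],rate=.12); st('low')
q=p+EX*.09
print(arm.movel([q[0],q[1],.012],rate=.05,until_force=15)); s=st('pushed'); print('EX',np.array(s['eef_pos'])@EX)
shot('top','top1')
E
```

```text
[0.6271 0.0793 0.034 ] bay x 0.0676 EY coord 0.0314
[0.5119 0.0727 0.034 ] bay x -0.0478 EY coord 0.0336
hob EX coord 0.5637003046820287 mod center 0.523855934787608 -0.07313671846481437
above t 2.64 p [ 0.4433 -0.039   0.1202] F [-0.1 -0.4 -0.3] op 0.6
low t 3.69 p [ 0.4437 -0.0396  0.0128] F [-0.  -0.1 -0. ] op 0.603
False
pushed t 5.64 p [ 0.5327 -0.0328  0.0125] F [-6.8 -1.   8.5] op 0.601
EX 0.5286638149278647
```

The hob rectangle took in part of the module, so the hob front I derived from it is wrong. I'll refit before going on.

Run:
```python
from h import *
c=dict(np.load('pics/top0.npz')); P=cloud(c); v,u=np.mgrid[:480,:640]
m=(u>180)&(u<412)&(v>60)&(v<218)&(P[...,2]>.043)&(P[...,2]<.056)&(P[...,0]>.6)
# front edge: min x per y bin
q=P[m]; yb=np.arange(-.2,.2,.01); e=np.array([(y+.005,np.percentile(q[(q[:,1]>y)&(q[:,1]<y+.01),0],.5)) for y in yb])
k=np.polyfit(e[:,0],e[:,1],1); r=e[:,1]-np.polyval(k,e[:,0]); g=abs(r)<.004; k=np.polyfit(e[g,0],e[g,1],1); r=e[:,1]-np.polyval(k,e[:,0])
print('front x=%.4f + %.4f y -> psi %.2f deg'%(k[1],k[0],np.degrees(np.arctan(-k[0]))),g.sum(),r[g].std())
# cheek inner edge: max-|y| boundary of height
for x in np.arange(.53,.63,.015):
    s=(abs(P[...,0]-x)<.0075)&(P[...,1]>.02)&(P[...,1]<.12)&(P[...,2]>.027)&(P[...,2]<.04)&(u<300)
    print(round(x,3),np.percentile(P[s][:,1],[1,99]).round(4),s.sum())
c=dict(np.load('pics/top1.npz')); cv2.imwrite('pics/c.png',cv2.resize(c['frame'][160:290,250:410],None,fx=4.5,fy=4.5,interpolation=cv2.INTER_CUBIC))
```

```text
front x=0.6424 + -0.0767 y -> psi 4.39 deg 40 0.0012485845734319786
0.53 [0.0764 0.0955] 57
0.545 [0.0773 0.0969] 56
0.56 [0.0785 0.0975] 54
0.575 [0.0802 0.0995] 54
0.59 [0.0809 0.0998] 51
0.605 [0.0816 0.1015] 52
0.62 [0.0833 0.1026] 57
```

View pics/c.png

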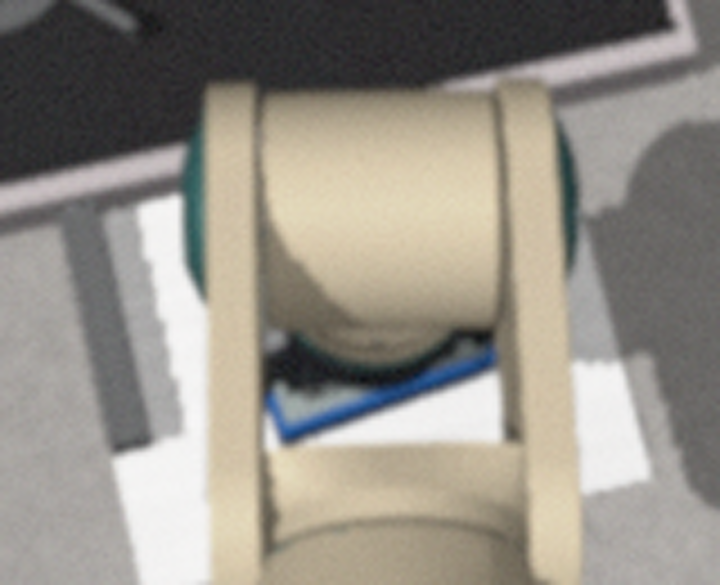

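Run:
```python
from h import *
c=dict(np.load('pics/top1.npz'))
for uv in ((314.4,256.7),(360,238)):
    p=ray(c,*uv,.04); print(p.round(4),p@EX,p@EY)
c0=dict(np.load('pics/top0.npz'))
for uv in ((317,273),(364,255)):
    p=ray(c0,*uv,.04); print('before',p.round(4),p@EX,p@EY)
shot('wrist','w1'); c=shot('side','side1')
f=c['frame'][170:330,220:400]; cv2.imwrite('pics/d.png',cv2.resize(f,None,fx=3.7,fy=3.7,interpolation=cv2.INTER_CUBIC)); st()
```

```text
[0.5026 0.0082 0.04  ] 0.5017546865862589 -0.03008074084986771
[ 0.5272 -0.0934  0.04  ] 0.5185606087786483 -0.13317784779285413
before [0.4676 0.0081 0.04  ] 0.46687380828559444 -0.027489392807923077
before [ 0.4899 -0.0955  0.04  ] 0.4812159111458533 -0.13241990985727953
 t 5.79 p [ 0.5327 -0.0328  0.0125] F [-6.7 -0.7  7.5] op 0.594
```

View pics/d.png

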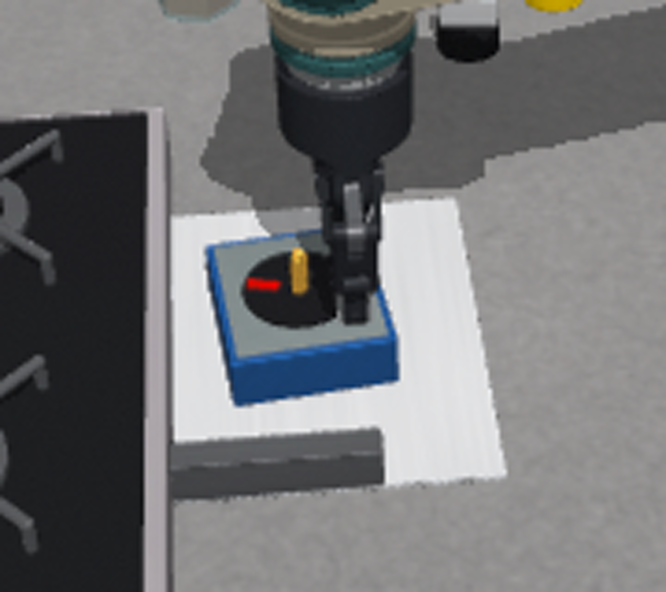

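Run:
```python
from h import *
c=dict(np.load('pics/side1.npz')); P=cloud(c)
for y in range(225,345,10):
    u=int(220+355/3.7); v=int(170+y/3.7); p=P[v,u]; print(u,v,c['frame'][v,u],p.round(3),'EX',(p@EX).round(3),'EY',(p@EY).round(3))
p=P[int(170+375/3.7),int(220+320/3.7)]; print('side face',p)
for x,y in ((215,245),(235,360),(385,325),(300,345),(330,345),(375,285),(380,292)):
    p=P[int(170+y/3.7),int(220+x/3.7)]; print(x,y,p.round(4),(p@EX).round(4),(p@EY).round(4))
print(np.round(monitor.sense()['ee_rot'],3).tolist())
w=dict(np.load('pics/w1.npz')); cv2.imwrite('pics/w1.png',w['frame'])
```

```text
315 230 [100  96  95] [0.53  0.026 0.144] EX 0.531 EY -0.014
315 233 [109 106 105] [0.531 0.031 0.14 ] EX 0.531 EY -0.009
315 236 [61 58 56] [0.531 0.03  0.131] EX 0.532 EY -0.01
315 238 [42 39 37] [0.531 0.03  0.125] EX 0.532 EY -0.011
315 241 [33 29 28] [0.531 0.027 0.115] EX 0.532 EY -0.014
315 244 [31 27 26] [0.532 0.015 0.096] EX 0.531 EY -0.026
315 247 [50 45 43] [0.532 0.022 0.094] EX 0.532 EY -0.018
315 249 [24 20 19] [ 0.532 -0.     0.068] EX 0.531 EY -0.041
315 252 [38 33 31] [0.532 0.007 0.066] EX 0.531 EY -0.034
315 255 [45 41 39] [0.533 0.006 0.056] EX 0.532 EY -0.034
315 257 [65 65 62] [0.533 0.    0.045] EX 0.531 EY -0.04
315 260 [146 145 135] [0.533 0.006 0.041] EX 0.532 EY -0.035
side face [0.5530504  0.0205365  0.02271854]
215 245 [ 0.6182 -0.0745  0.043 ] 0.6108 -0.1212
235 360 [0.6017 0.0262 0.0414] 0.602 -0.0196
385 325 [ 0.5133 -0.0007  0.0437] 0.5118 -0.0398
300 345 [0.5633 0.0153 0.0421] 0.5628 -0.0275
330 345 [0.546  0.0145 0.0409] 0.5455 -0.0271
375 285 [0.5192 0.0227 0.0943] 0.5194 -0.0169
380 292 [ 0.5175 -0.0329  0.0412] 0.5135 -0.0722
[[0.997, 0.076, -0.002], [0.076, -0.997, -0.0], [-0.002, 0.0, -1.0]]
```

View pics/w1.png

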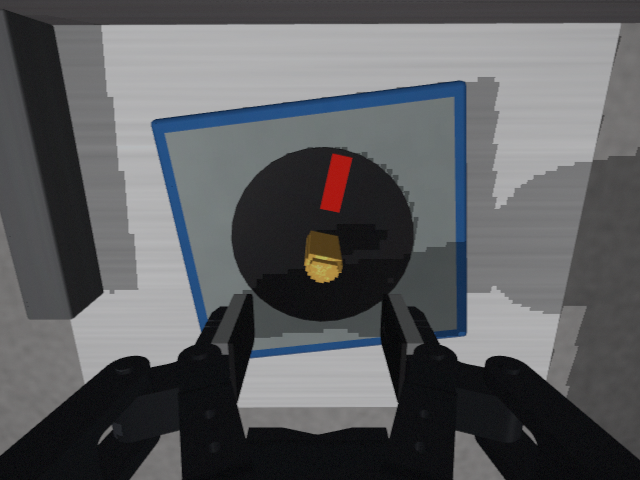

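Run:
```python
from h import *
w=dict(np.load('pics/w1.npz')); P=cloud(w)
for uv in ((240,296),(242,310),(238,340),(235,380),(237,400),(225,320),(395,300),(400,340),(405,395),(430,340),(280,330),(320,350),(323,267),(260,355),(220,430)):
    p=P[uv[1],uv[0]]; print(uv,p.round(4),'EX',(p@EX).round(4),'EY',(p@EY).round(4))
s=st(); p=np.array(s['eef_pos'])
arm.movel(p+[0,0,.05],rate=.12); st('up')
w=shot('wrist','w2'); shot('side','side2'); P=cloud(w); S=monitor.sense()
R=np.array(S['ee_rot']); t=(P-np.array(S['eef_pos']))@R
m=(w['range_z']>0)&(abs(t[...,0])<.02)&(abs(t[...,1])<.06)&(t[...,2]<.02)
for op in (0.6,):
    print('tip tool z: max',np.percentile(t[m][:,2],[50,90,99,100]).round(4), 'x',np.percentile(t[m][:,0],[1,99]).round(4))
```

```text
(240, 296) [ 0.5411 -0.0025  0.0456] EX 0.5394 EY -0.0436
(242, 310) [ 0.5412 -0.0052  0.0562] EX 0.5392 EY -0.0463
(238, 340) [ 0.5381 -0.0065  0.0702] EX 0.5361 EY -0.0474
(235, 380) [ 0.5274 -0.0069  0.076 ] EX 0.5254 EY -0.047
(237, 400) [ 0.5204 -0.0078  0.0768] EX 0.5183 EY -0.0473
(225, 320) [ 0.5409 -0.0007  0.0631] EX 0.5392 EY -0.0419
(395, 300) [ 0.5458 -0.0603  0.0492] EX 0.5396 EY -0.1017
(400, 340) [ 0.5442 -0.0575  0.0734] EX 0.5382 EY -0.0987
(405, 395) [ 0.5506 -0.0509  0.1062] EX 0.5452 EY -0.0926
(430, 340) [ 0.5423 -0.0684  0.0693] EX 0.5356 EY -0.1094
(280, 330) [ 0.5241 -0.0179  0.0399] EX 0.5212 EY -0.0577
(320, 350) [ 0.5152 -0.035   0.0389] EX 0.5111 EY -0.0741
(323, 267) [ 0.5654 -0.0317  0.07  ] EX 0.5613 EY -0.0746
(260, 355) [ 0.5111 -0.0101  0.0392] EX 0.5089 EY -0.0489
(220, 430) [ 0.548  -0.0118  0.1167] EX 0.5456 EY -0.0535
 t 5.79 p [ 0.5327 -0.0328  0.0125] F [-6.7 -0.7  7.5] op 0.594
up t 6.36 p [ 0.5326 -0.0327  0.0619] F [ 0.1  0.1 -1.1] op 0.596
tip tool z: max [-0.0929 -0.0517  0.0197  0.02  ] x [-0.01   0.019]
```

Run:
```python
from h import *
S=st(); R=np.array(S['ee_rot']); p0=np.array(S['eef_pos'])
for n in ('w2','side2'):
    w=dict(np.load(f'pics/{n}.npz')); P=cloud(w); t=(P-p0)@R
    for zl in (.018,.010,.0):
        m=(w['range_z']>0)&(abs(t[...,0])<.016)&(abs(t[...,1])>.02)&(abs(t[...,1])<.05)&(t[...,2]<zl)
        print(n,zl,m.sum(),'tool z',np.percentile(t[m][:,2],[90,99,100]).round(4))
# module pose now
w=dict(np.load('pics/w2.npz')); P=cloud(w)
hsv=cv2.cvtColor(w['frame'],cv2.COLOR_BGR2HSV); m=(P[...,2]>.034)&(P[...,2]<.044)&(P[...,0]<.625)&(P[...,1]<.05)
n,l,stt,_=cv2.connectedComponentsWithStats(m.astype(np.uint8)); k=1+stt[1:,4].argmax(); q=P[l==k]
r=cv2.minAreaRect((q[:,:2]*1000).astype(np.float32)); print(r)
```

```text
t 6.46 p [ 0.5321 -0.0327  0.0611] F [ 0.1 -0.6  0.3] op 0.602
w2 0.018 22531 tool z [-0.0473 -0.032   0.018 ]
w2 0.01 22525 tool z [-0.0473 -0.0321 -0.0267]
w2 0.0 22525 tool z [-0.0473 -0.0321 -0.0267]
side2 0.018 1296 tool z [-0.0566  0.0174  0.018 ]
side2 0.01 1252 tool z [-0.0937 -0.0357 -0.0287]
side2 0.0 1252 tool z [-0.0937 -0.0357 -0.0287]
((564.385498046875, -32.01234436035156), (99.97798156738281, 110.48249816894531), 11.274343490600586)
```

Run:
```python
from h import *
for o in (0.25,0.0):
    hand.gripper_to(o); S=st(); R=np.array(S['ee_rot']); p0=np.array(S['eef_pos'])
    for n in ('wrist','side'):
        w=shot(n,f'{n}_{int(o*100)}'); P=cloud(w); t=(P-p0)@R
        m=(w['range_z']>0)&(abs(t[...,0])<.02)&(abs(t[...,1])<.05)&(t[...,2]<.018)&(P[...,2]>.045)&(np.hypot(P[...,0]-.5625,P[...,1]+.032)>.012)
        print(o,n,'tool z',np.percentile(t[m][:,2],[99,99.9,100]).round(4))
print(arm.grasp_offset)
```

```text
t 6.85 p [ 0.5327 -0.0328  0.0623] F [ 0.8  0.6 -0.7] op 0.25
0.25 wrist tool z [-0.0334 -0.027  -0.0241]
0.25 side tool z [0.0167 0.0173 0.0173]
 t 7.29 p [ 0.5327 -0.0328  0.0625] F [-0.3  0.2 -1.1] op -0.003
0.0 wrist tool z [-0.0354 -0.0287 -0.0257]
0.0 side tool z [0.0167 0.0173 0.0175]
-0.0187
```

Run:
```python
from h import *
a=np.load('pics/wrist_0.npz')['frame']; b=np.load('pics/side_0.npz')['frame'][190:290,260:380]; b2=np.load('pics/side2.npz')['frame'][190:290,260:380]
im=np.hstack([cv2.resize(a,(400,300)),np.zeros((300,4,3),np.uint8),cv2.resize(b,(360,300),interpolation=cv2.INTER_CUBIC)])
im2=np.hstack([cv2.resize(np.load('pics/w2.npz')['frame'],(400,300)),np.zeros((300,4,3),np.uint8),cv2.resize(b2,(360,300),interpolation=cv2.INTER_CUBIC)])
cv2.imwrite('pics/e.png',np.vstack([im,im2]))
```

```text
(no output)
```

View pics/e.png

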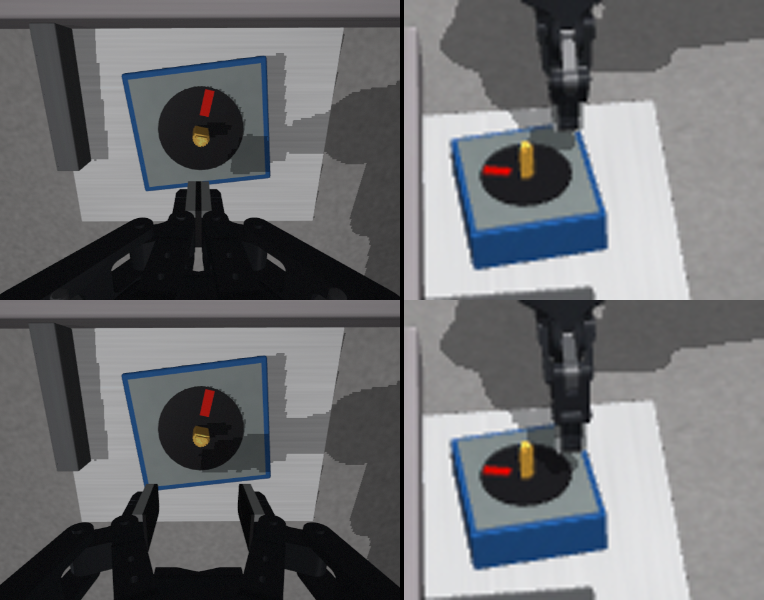

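The fingertips hover well above the module, so the real tips are not where the TCP says. I'll read the depth exactly.

Run:
```python
from h import *
p0=np.array([.5327,-.0328,.0625])
c=dict(np.load('pics/side_0.npz')); P=cloud(c)
for v in range(222,238,1): print(v,[ (c['frame'][v,u].mean().round(),*(P[v,u]-p0).round(3)) for u in (314,317)])
S=monitor.sense(); q=np.array(S['joint_positions']); print(q.round(3))
w=dict(np.load('pics/wrist_0.npz')); print(np.round(w['cam_to_world'],4).tolist(),w['fx']); P=cloud(w)
for v in range(288,330,5): print(v,[tuple((P[v,u]-p0).round(3)) for u in (310,324)])
```

```text
222 [(np.float64(23.0), np.float64(0.0), np.float64(0.029), np.float64(0.078)), (np.float64(22.0), np.float64(-0.006), np.float64(0.027), np.float64(0.076))]
223 [(np.float64(21.0), np.float64(-0.0), np.float64(0.033), np.float64(0.078)), (np.float64(21.0), np.float64(-0.006), np.float64(0.026), np.float64(0.073))]
224 [(np.float64(24.0), np.float64(0.001), np.float64(0.006), np.float64(0.054)), (np.float64(22.0), np.float64(-0.006), np.float64(0.012), np.float64(0.058))]
225 [(np.float64(26.0), np.float64(0.001), np.float64(0.01), np.float64(0.054)), (np.float64(21.0), np.float64(-0.006), np.float64(0.01), np.float64(0.054))]
226 [(np.float64(24.0), np.float64(0.001), np.float64(0.012), np.float64(0.053)), (np.float64(22.0), np.float64(-0.006), np.float64(0.012), np.float64(0.053))]
227 [(np.float64(26.0), np.float64(0.001), np.float64(0.01), np.float64(0.048)), (np.float64(21.0), np.float64(-0.006), np.float64(0.011), np.float64(0.049))]
228 [(np.float64(23.0), np.float64(0.001), np.float64(0.013), np.float64(0.048)), (np.float64(21.0), np.float64(-0.006), np.float64(0.015), np.flo
[... 2059 characters left out ...]
0.004), np.float64(0.038)), (np.float64(0.01), np.float64(-0.001), np.float64(0.038))]
308 [(np.float64(0.01), np.float64(0.004), np.float64(0.041)), (np.float64(0.011), np.float64(-0.001), np.float64(0.044))]
313 [(np.float64(0.01), np.float64(0.004), np.float64(0.045)), (np.float64(0.011), np.float64(-0.001), np.float64(0.046))]
318 [(np.float64(0.01), np.float64(0.004), np.float64(0.049)), (np.float64(0.011), np.float64(-0.001), np.float64(0.05))]
323 [(np.float64(0.01), np.float64(0.004), np.float64(0.053)), (np.float64(0.011), np.float64(-0.001), np.float64(0.053))]
328 [(np.float64(0.01), np.float64(0.003), np.float64(0.056)), (np.float64(0.011), np.float64(-0.001), np.float64(0.057))]
```

Both cameras put the real tips about 27 mm above the reported TCP, and the earlier contact at z≈0.04 agrees. I'll correct for that offset and push again, spread and low.

Run:
```python
from h import *
hand.gripper_to(.6)
m=np.array([.5644,-.0320,0]); p=m-EX*.088
arm.movel([p[0],p[1],.06],rate=.2)
print(arm.movel([p[0],p[1],-.012],rate=.08,until_force=8)); s=st('low')
z=s['eef_pos'][2]
q=p+EX*.085
print(arm.movel([q[0],q[1],max(z,-.012)],rate=.04,until_force=14)); s=st('pushed'); print('EX',np.array(s['eef_pos'])@EX)
w=shot('wrist','w3'); P=cloud(w)
for uv in ((240,305),(395,305)): print(P[uv[1],uv[0]])
```

```text
False
low t 9.42 p [ 0.4772 -0.0388 -0.0114] F [-0.5  0.2  0.2] op 0.601
True
pushed t 10.78 p [ 0.5333 -0.0345 -0.0125] F [-0.5 -0.  -0.3] op 0.599
EX 0.5290963251608264
[ 0.54851109 -0.00766841  0.03980779]
[ 0.55246687 -0.05814109  0.03989378]
```

Run:
```python
from h import *
p=np.array(monitor.sense()['eef_pos']); b=p-EX*.015
arm.movel([b[0],b[1],-.012],rate=.1); arm.movel([b[0],b[1],.08],rate=.2)
hand.gripper_to(.5)
g=EX*.586+EY*(-.165)
R=best([g[0],g[1],.08],PSI); arm.reach([g[0],g[1],.08],R); st('above')
print(arm.movel([g[0],g[1],-.012],rate=.1,until_force=8)); s=st('low')
q=EX*.586+EY*(-.075)
print(arm.movel([q[0],q[1],-.012],rate=.04,until_force=14)); s=st('pushed'); print('EY',np.array(s['eef_pos'])@EY,'expect',.0354-.121)
b=np.array(s['eef_pos'])-EY*.012
arm.movel([b[0],b[1],-.012],rate=.1); arm.movel([b[0],b[1],.09],rate=.2)
hand.gripper_to(.6)
g=EX*.505+EY*(-.025)
R=best([g[0],g[1],.09],PSI+np.pi/2); arm.reach([g[0],g[1],.09],R)
print(arm.movel([g[0],g[1],-.012],rate=.1,until_force=8))
q=EX*.54+EY*(-.025)
print(arm.movel([q[0],q[1],-.012],rate=.03,until_force=14)); s=st('pushed'); print('EX',np.array(s['eef_pos'])@EX)
b=np.array(s['eef_pos'])-EX*.012
arm.movel([b[0],b[1],-.012],rate=.1); arm.movel([b[0]-.06,b[1],.11],rate=.2)
w=shot('wrist','w4'); st()
cv2.imwrite('pics/w4.png',w['frame'])
```

```text
above t 13.29 p [ 0.5967 -0.1198  0.0798] F [ 0.7  0.5 -0.2] op 0.5
False
low t 14.36 p [ 0.5975 -0.1202 -0.011 ] F [ 0.2  0.2 -0.2] op 0.5Traceback (most recent call last):
  File "<stdin>", line 9, in <module>
cell.Unreachable: the arm cannot follow that straight line within its joint ranges
```

Run:
```python
from h import *
s=monitor.sense(); print(np.round(s['joint_positions'],3), np.round(s['ee_rot'],3).tolist())
for z in (-.012,0,.01):
  for ey in (-.165,-.14,-.12,-.1,-.085,-.075):
    q=EX*.586+EY*ey; o=[]
    for y in (PSI,PSI+np.pi):
        k=kinematics.solve_ik([q[0],q[1],z],down(y)); o.append(None if k is None else np.round(k,2).tolist())
    print(z,ey,o)
```

```text
[-0.259  0.456  1.374  0.     1.31   2.806] [[0.076, -0.997, 0.002], [-0.997, -0.076, -0.0], [0.001, -0.002, -1.0]]
-0.012 -0.165 [[-0.26, 0.46, 1.37, -0.0, 1.31, -0.34], [-0.26, 0.46, 1.37, -0.0, 1.31, 2.81]]
-0.012 -0.14 [[-0.22, 0.44, 1.4, -0.0, 1.3, -0.3], [-0.22, 0.44, 1.4, -0.0, 1.3, 2.85]]
-0.012 -0.12 [[-0.19, 0.43, 1.41, -0.0, 1.3, -0.26], [-0.19, 0.43, 1.41, -0.0, 1.3, 2.88]]
-0.012 -0.1 [[-0.16, 0.42, 1.42, -0.0, 1.3, -0.23], [-0.16, 0.42, 1.42, -0.0, 1.3, 2.91]]
-0.012 -0.085 [[-0.13, 0.41, 1.43, -0.0, 1.3, -0.21], None]
-0.012 -0.075 [[-0.11, 0.41, 1.43, -0.0, 1.3, -0.19], None]
0 -0.165 [[-0.26, 0.44, 1.37, -0.0, 1.33, -0.34], [-0.26, 0.44, 1.37, -0.0, 1.33, 2.81]]
0 -0.14 [[-0.22, 0.43, 1.39, -0.0, 1.33, -0.3], [-0.22, 0.43, 1.39, -0.0, 1.33, 2.85]]
0 -0.12 [[-0.19, 0.41, 1.4, -0.0, 1.32, -0.26], [-0.19, 0.41, 1.4, -0.0, 1.32, 2.88]]
0 -0.1 [[-0.16, 0.41, 1.42, -0.0, 1.32, -0.23], [-0.16, 0.41, 1.42, -0.0, 1.32, 2.91]]
0 -0.085 [[-0.13, 0.4, 1.42, -0.0, 1.32, -0.21], None]
0 -0.075 [[-0.11, 0.4, 1.43, -0.0, 1.32, -0.19], None]
0.01 -0.165 [[-0.26, 0.43, 1.36, -0.0, 1.35, -0.34], [-0.26, 0.43, 1.36, -0.0, 1.35, 2.81]]
0.01 -0.14 [[-0.22, 0.41, 1.38, -0.0, 1.34, -0.3], [-0.22, 0.41, 1.38, -0.0, 1.34, 2.85]]
0.01 -0.12 [[-0.19, 0.4, 1.4, -0.0, 1.34, -0.26], [-0.19, 0.4, 1.4, -0.0, 1.34, 2.88]]
0.01 -0.1 [[-0.16, 0.39, 1.41, -0.0, 1.34, -0.23], [-0.16, 0.39, 1.41, -0.0, 1.34, 2.91]]
0.01 -0.085 [[-0.13, 0.39, 1.42, -0.0, 1.34, -0.21], None]
0.01 -0.075 [[-0.11, 0.38, 1.42, -0.0, 1.34, -0.19], None]
```

The last joint is running into its limit, so I'll use the half-turn alternative.

Run:
```python
from h import *
p=np.array(monitor.sense()['eef_pos']); arm.movel([p[0],p[1],.08],rate=.2)
g=EX*.586+EY*(-.165)
arm.reach([g[0],g[1],.08],down(PSI))
print(arm.movel([g[0],g[1],-.012],rate=.12,until_force=8))
q=EX*.586+EY*(-.075)
print(arm.movel([q[0],q[1],-.012],rate=.04,until_force=14)); s=st('pushed'); print('EY',np.array(s['eef_pos'])@EY,'expect',.0354-.121)
b=np.array(s['eef_pos'])-EY*.012
arm.movel([b[0],b[1],-.012],rate=.1); arm.movel([b[0],b[1],.09],rate=.2)
hand.gripper_to(.6)
g=EX*.505+EY*(-.025)
R=down(PSI-np.pi/2); print(kinematics.solve_ik([g[0],g[1],.09],R))
arm.reach([g[0],g[1],.09],R)
print(arm.movel([g[0],g[1],-.012],rate=.12,until_force=8))
q=EX*.54+EY*(-.025)
print(arm.movel([q[0],q[1],-.012],rate=.03,until_force=14)); s=st('pushed'); print('EX',np.array(s['eef_pos'])@EX)
b=np.array(s['eef_pos'])-EX*.012
arm.movel([b[0],b[1],-.012],rate=.1); arm.movel([b[0]-.03,b[1],.11],rate=.2)
w=shot('wrist','w4'); st()
```

```text
False
True
pushed t 20.26 p [ 0.5907 -0.0429 -0.0123] F [ 0.8 -1.6  0.5] op 0.498
EY -0.08772234457716223 expect -0.0856
[-4.64130859e-02  6.81354542e-02  1.62046500e+00 -4.44089210e-16
  1.45299220e+00  1.44828689e+00]
False
True
pushed t 24.73 p [ 0.5293  0.0154 -0.0127] F [ 0.6  0.8 -0.5] op 0.602
EX 0.5289251392936904
 t 25.82 p [0.4867 0.0145 0.1082] F [ 0.4 -0.2 -0. ] op 0.598
```

View pics/w4.png

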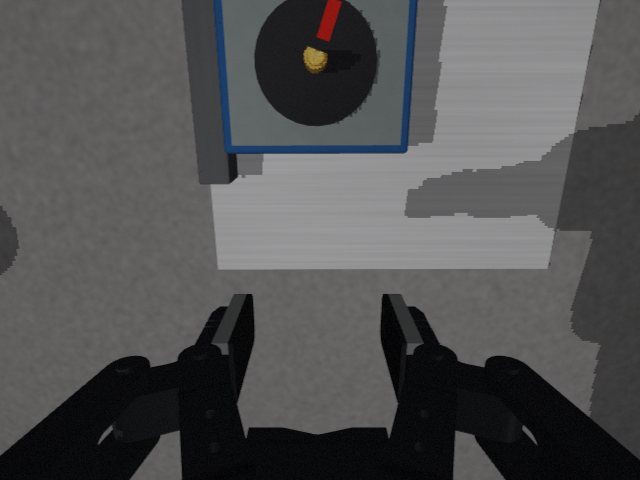

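The view shows the module square and flush against the cheek; its +y face meets the cheek at (228,150). Shaft tip is at (316,59). Next I'll go above the knob for a close look, and re-measure the mark with the top camera.

Run:
```python
from h import *
k=np.array([.4447,-.3426]); th=np.radians(-4.7)
R=best([*k,.10],th+np.pi/2); arm.reach([*k,.10],R)
w=shot('wrist','w5'); c=shot('top','top5'); S=st(); print(np.round(S['joint_positions'],2))
P=cloud(w)
def red(c,P,zl,zh,box,name):
    f=c['frame'].astype(int); m=(f[...,2]>100)&(f[...,1]<90)&(f[...,0]<90)&(P[...,2]>zl)&(P[...,2]<zh)&(P[...,0]>box[0])&(P[...,0]<box[1])&(P[...,1]>box[2])&(P[...,1]<box[3])
    q=P[m][:,:2]; 
    if len(q)<5: print(name,'few',len(q)); return
    e=np.linalg.svd(q-q.mean(0),full_matrices=False)[2][0]; e*=np.sign(e[0]); print(name,len(q),q.mean(0).round(4),'dir',np.degrees(np.arctan2(e[1],e[0])).round(1)); return q.mean(0)
red(w,P,.035,.055,(.4,.5,-.4,-.3),'knob pointer')
m=(P[...,2]>.040)&(P[...,2]<.052)&(np.hypot(P[...,0]-k[0],P[...,1]-k[1])<.03)
r=cv2.minAreaRect((P[m][:,:2]*1000).astype(np.float32)); print('bar',r,m.sum(),np.median(P[m][:,2]))
m=(P[...,2]>.015)&(P[...,2]<.030)&(np.hypot(P[...,0]-k[0],P[...,1]-k[1])<.035); r=cv2.minEnclosingCircle((P[m][:,:2]*1000).astype(np.float32)); print('skirt',r)
P=cloud(c); mk=red(c,P,.03,.055,(.52,.68,-.1,.05),'mark')
m=(P[...,2]>.055)&(P[...,2]<.09)&(abs(P[...,0]-.59)<.06)&(abs(P[...,1]-.025)<.04); sh=P[m][:,:2].mean(0); print('shaft',sh.round(4),m.sum(),'dir',np.degrees(np.arctan2(*(mk-sh)[::-1])))
v,u=np.mgrid[:480,:640]
m=(P[...,2]>.036)&(P[...,2]<.046)&(P[...,0]<.637)&(P[...,0]>.5)&(P[...,1]>-.12)&(P[...,1]<.08)
n,l,stt,_=cv2.connectedComponentsWithStats(m.astype(np.uint8)); i=1+stt[1:,4].argmax(); print('module',cv2.minAreaRect((P[l==i][:,:2]*1000).astype(np.float32)))
cv2.imwrite('pics/f.png',np.hstack([cv2.resize(w['frame'],(440,330)),cv2.resize(c['frame'][165:275,255:375],(360,330),interpolation=cv2.INTER_CUBIC)]))
```

```text
t 27.27 p [ 0.4454 -0.3415  0.1001] F [ 0.8  0.6 -0.6] op 0.598
[-0.72  0.21  1.44  0.    1.49  0.93]
knob pointer 281 [ 0.4593 -0.3453] dir -2.3
bar ((448.26092529296875, -345.2152404785156), (14.032792091369629, 41.96746063232422), 87.70144653320312) 1536 0.045101636739663775
skirt ((448.4568176269531, -345.13092041015625), 22.856468200683594)
mark 57 [0.6071 0.0201] dir -13.6
shaft [0.5855 0.0253] 26 dir -13.514742353068163
module ((588.3833618164062, 25.310752868652344), (102.99454498291016, 109.48931884765625), 3.929616689682007)
```

View pics/f.png

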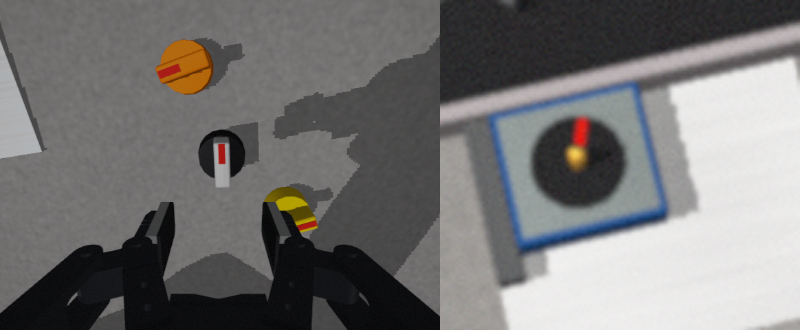

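Left: the black knob, pointer up, at (222,150). Right: the module sits home, with the shaft at (575,157) and the mark at (581,130). Next, grasp the knob.

Run:
```python
from h import *
k=np.array([.4475,-.3446]); th=np.radians(-3)
R=best([*k,.03],th+np.pi/2)
arm.movel([*k,.04],rate=.15,attitude=R)
print(arm.movel([*k,-.001],rate=.06,until_force=6)); st('low')
hand.gripper_to(0.0); s=st('grip'); zg=s['eef_pos'][2]
arm.movel([k[0],k[1],zg+.09],rate=.15); s=st('up')
open('zg','w').write(str(zg))
w=shot('wrist','w6'); P=cloud(w); R=np.array(s['ee_rot']); t=(P-np.array(s['eef_pos']))@R
m=(abs(t[...,0])<.04)&(abs(t[...,1])<.04)&(t[...,2]<.02)&(t[...,2]>-.08)
f=w['frame'].astype(int); r=m&(f[...,2]>100)&(f[...,1]<90)&(f[...,0]<90)
print('pointer px',r.sum(), t[r].mean(0) if r.any() else '')
cv2.imwrite('pics/g.png',w['frame'])
```

```text
False
low t 28.66 p [ 0.4477 -0.3448 -0.0007] F [ 0.5 -0.   0. ] op 0.602
grip t 29.08 p [ 0.4478 -0.3449 -0.0005] F [ 0.5 -0.2  1.8] op 0.152
up t 29.83 p [ 0.447  -0.3441  0.0882] F [ 0.8 -0.3 -0.9] op 0.151
pointer px 830 [ 0.01154884 -0.00016501 -0.04632418]
```

View pics/g.png

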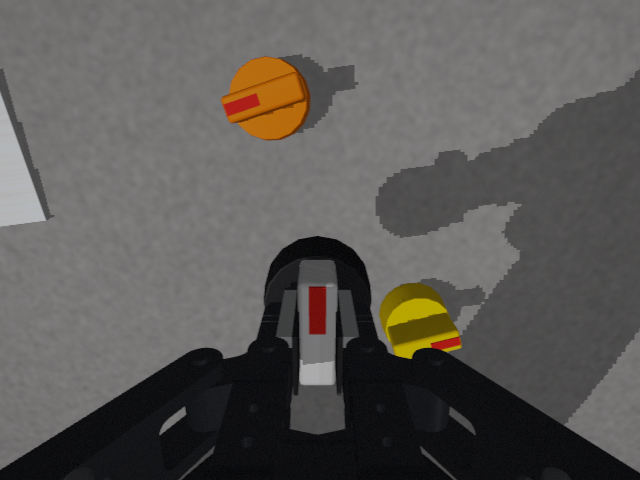

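The knob is held with its pointer along tool +x, centred within 0.5 mm. Next I'll turn to the mark's yaw and measure the shaft with the same wrist camera.

Run:
```python
from h import *
zg=float(open('zg').read()); th=np.radians(-13.6); R=down(th-np.pi/2); d=R[:2,0]
sh=np.array([.589,.0245]); g=sh-d*.065
p=np.array(monitor.sense()['eef_pos']); arm.movel([p[0],p[1],.11],rate=.2)
arm.reach([*g,zg+.105],R); s=st('look'); print(np.round(s['joint_positions'],2))
w=shot('wrist','w7'); P=cloud(w); f=w['frame'].astype(int)
m=(P[...,2]>.063)&(P[...,2]<.078)&(np.hypot(P[...,0]-sh[0],P[...,1]-sh[1])<.02); q=P[m]
print('tip pts',m.sum(),np.median(q[:,2]),'mean',q[:,:2].mean(0).round(4),cv2.minEnclosingCircle((q[:,:2]*1000).astype(np.float32)))
m=(f[...,2]>90)&(f[...,1]<80)&(f[...,0]<80)&(P[...,2]>.03)&(P[...,2]<.05)&(np.hypot(P[...,0]-sh[0],P[...,1]-sh[1])<.045); q=P[m][:,:2]
e=np.linalg.svd(q-q.mean(0),full_matrices=False)[2][0]; e*=np.sign(e[0]); print('mark',m.sum(),q.mean(0).round(4),np.degrees(np.arctan2(e[1],e[0])))
# dark disc centre
m=(f.max(-1)<60)&(P[...,2]>.036)&(P[...,2]<.05)&(np.hypot(P[...,0]-sh[0],P[...,1]-sh[1])<.045); print('disc',cv2.minEnclosingCircle((P[m][:,:2]*1000).astype(np.float32)))
print('tool x yaw',np.degrees(np.arctan2(s['ee_rot'][1][0],s['ee_rot'][0][0])))
cv2.imwrite('pics/w7c.png',w['frame'])
```

```text
look t 31.59 p [0.5259 0.0389 0.1043] F [-1.1 -0.8 -0.4] op 0.153
[ 0.    0.12  1.54 -0.    1.49  1.81]
tip pts 326 0.06843004998177532 mean [0.5889 0.0238] ((589.5319213867188, 23.780107498168945), 5.8231520652771)
mark 531 [0.611  0.0185] -16.48258356660514
disc ((589.783447265625, 23.743677139282227), 34.05492401123047)
tool x yaw -13.648062793651306
```

View pics/w7c.png

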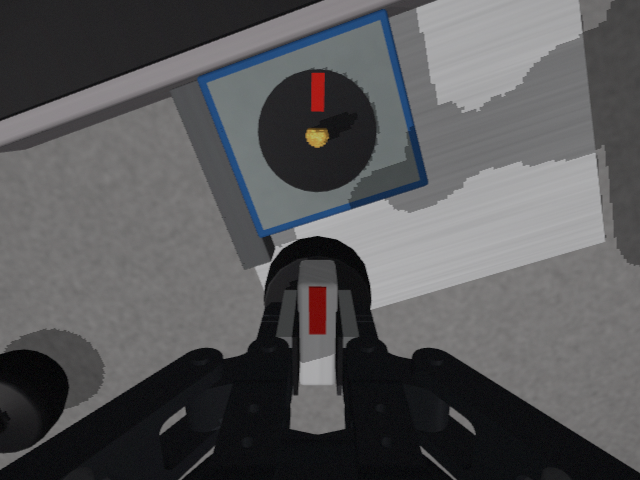

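Red mark at (318,92), shaft at (318,137), the disc-to-mark direction is -13.9° and the pointer matches it. I'll move over the shaft and descend under force watch, with a small search if it blocks.

Run:
```python
from h import *
zg=float(open('zg').read()); th=np.radians(-13.8); R=down(th-np.pi/2); d=R[:2,0]; n=R[:2,1]
c=np.array([.5897,.0237])-d*.0005
arm.movel([*c,zg+.105],rate=.12,attitude=R); arm.movel([*c,zg+.076],rate=.1); arm.pause(.2); s=st('above')
ok=False
for a,b in ((0,0),(.0015,0),(-.0015,0),(0,.0015),(0,-.0015),(.0025,0),(-.0025,0)):
    g=c+d*a+n*b
    if (a,b)!=(0,0): arm.movel([*g,zg+.076],rate=.05)
    hit=arm.movel([*g,zg+.056],rate=.03,until_force=7); s=st(f'try {a} {b} hit {hit}')
    print('underside',s['eef_pos'][2]-zg)
    if s['eef_pos'][2]-zg<.061: ok=True;break
print(ok)
if ok: arm.pause(.3); st()
shot('side','side8'); shot('wrist','w8')
```

```text
above t 32.98 p [0.5897 0.0238 0.0764] F [ 0.   0.3 -1. ] op 0.148
try 0 0 hit False t 33.79 p [0.5893 0.0238 0.0557] F [ 0.7  0.1 -0.7] op 0.149
underside 0.05616023955049644
True
 t 34.09 p [0.5893 0.0238 0.0557] F [ 0.4 -0.3 -0.4] op 0.149
```

It slid on with no force. Now press down in steps, watching the force.

Run:
```python
from h import *
zg=float(open('zg').read()); c=np.array([.5897,.0237])-np.array([np.cos(-.241),np.sin(-.241)])*.0005
for u in (.052,.050,.048,.046,.044,.043,.042,.041):
    arm.movel([*c,zg+u],rate=.02); arm.pause(.2); F=np.mean([monitor.sense()['contact_force'] for _ in range(5)],0); s=st(); print(u,'underside',round(s['eef_pos'][2]-zg,4),F.round(1))
    if F[2]>17: break
w=shot('wrist','w9'); c=shot('side','side9')
cv2.imwrite('pics/i.png',np.hstack([cv2.resize(w['frame'][:380],(480,285)),cv2.resize(c['frame'][190:290,250:360],(314,285),interpolation=cv2.INTER_CUBIC)]))
```

```text
t 34.74 p [0.5892 0.0238 0.0515] F [-0.3  0.2  0.7] op 0.148
0.052 underside 0.052 [-0.3  0.2  0.7]
 t 35.19 p [0.5894 0.0238 0.0498] F [-0.9 -0.4  3.4] op 0.155
0.05 underside 0.0503 [-0.9 -0.4  3.4]
 t 35.64 p [0.5894 0.0238 0.0479] F [-1.8  0.1  6. ] op 0.149
0.048 underside 0.0484 [-1.8  0.1  6. ]
 t 36.09 p [0.5895 0.0238 0.0462] F [-2.6  0.1  6.7] op 0.15
0.046 underside 0.0467 [-2.6  0.1  6.7]
 t 36.54 p [0.5896 0.0238 0.0445] F [-2.8 -0.5  7.7] op 0.153
0.044 underside 0.045 [-2.8 -0.5  7.7]
 t 36.99 p [0.5896 0.0238 0.0436] F [-3.2  0.3  9.8] op 0.146
0.043 underside 0.0441 [-3.2  0.3  9.8]
 t 37.44 p [0.5898 0.0238 0.0432] F [-4.  -0.3 12. ] op 0.145
0.042 underside 0.0437 [-4.  -0.3 12. ]
 t 37.89 p [0.59   0.0238 0.0431] F [-6.4 -0.2 15.6] op 0.151
0.041 underside 0.0436 [-6.4 -0.2 15.6]
```

The spring curve runs from about 4 N to 10 N and then stiffens sharply at 8.4 mm, so the plunger is at its stop. One numeric check from the cameras, then I'll hand in.

Run:
```python
from h import *
s=st(); R=np.array(s['ee_rot']); w=dict(np.load('pics/w9.npz')); P=cloud(w); t=(P-np.array(s['eef_pos']))@R; f=w['frame'].astype(int)
red=(f[...,2]>90)&(f[...,1]<80)&(f[...,0]<80)
a=red&(abs(t[...,1])<.02)&(P[...,2]>.07); print('pointer tool',t[a].mean(0).round(4),'world z',P[a][:,2].mean().round(4),a.sum())
b=red&(P[...,2]<.055)&(P[...,2]>.03)&(P[...,1]<.06); q=P[b][:,:2].mean(0); print('mark',q.round(4),b.sum(),'pointer->',P[a][:,:2].mean(0).round(4),'mark dir from TCP',np.degrees(np.arctan2(*(q-np.array(s['eef_pos'])[:2])[::-1])).round(1))
c=dict(np.load('pics/side9.npz')); P=cloud(c); f=c['frame'].astype(int)
m=(f[...,0]>f[...,2]+40)&(P[...,2]>.03)&(P[...,2]<.05)&(P[...,0]>.45)&(P[...,0]<.7)&(abs(P[...,1])<.15); q=P[m]
print('blue rim EX',np.percentile(q@EX,[1,99]).round(4),'EY',np.percentile(q@EY,[1,99]).round(4))
arm.job_done()
```

```text
t 37.99 p [0.59   0.0238 0.043 ] F [-5.6  0.1 16.3] op 0.15
pointer tool [ 0.0123 -0.0003 -0.0472] world z 0.0902 807
mark [0.6168 0.0168] 287 pointer-> [0.6019 0.0212] mark dir from TCP -14.8
blue rim EX [0.5419 0.6408] EY [-0.0769  0.0342]
the job is handed in; nothing more can be done
```

I slid the module home, fitted the knob onto the D-shaft and pressed it to the bottom. I handed the job in at about 38 s of the 72 s, still holding the knob pressed down. There is no verdict yet.

**TCP offset:** the real fingertips sit about 27 mm above the reported TCP. Because of this, my first push rode over the top of the module and moved it only about 35 mm. I corrected for the offset and pushed again with the fingers spread: x, then y, then x.

**Last checks before handing in:**
- **Module:** its edges measured at 0.6408 m (hob front plane about 0.6405) and 0.0342 m (cheek plane about 0.0354), so it is flush to about 1 mm. The top camera put it at 3.9°, against 4.4° for the hob.
- **Knob fit:** it went on at the first try with no force. The pointer was set at -13.8°; the mark measured -13.9° before fitting and -14.8° at the end, well within the 0.35 rad allowed.
- **Press:** the force rose along the spring's curve and then steeply at about 8.4 mm of travel, so the plunger is on its stop. The final push was about 16 N.
- **Grip:** the knob slipped no more than about 1 mm in the fingers.

**What disagreed or went unchecked:**
- Top and wrist cameras differed by about 4 mm and 2.4° on the knob. I used mostly the wrist camera's position and a yaw between the two.
- The picture limit stopped me from viewing the final image, so that check was numeric only.
- I did not re-measure the jar, salt cellar and oak box. I planned no move that should touch them.

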